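Tuck the slide carrier under the scanner's flap and hold it flat

TASK

Pick up the blue slide carrier from the bench, lay it on the black bed of the slide scanner and slide its edge under the orange flap, without lifting the flap, until it is fully home against the stop. Then press it down flat with a gentle, steady push of about 10 N, so that the sprung bed sinks a few millimetres but nowhere near its end, and finish while still holding it pressed there. Leave the grey carrier and the other things on the bench alone.

Things in the scene. Friction and masses are not known exactly. Their poses are not given: they have to be found in the camera images.
- carrier: Carrier to load: BLUE plate, x 120 mm, y 100 mm, 6 mm thick, about 0.2 kg, two slides let into its top. Grip fin on its middle: 44 mm along x, 14 mm thick in y, top 40 mm above the plate's underside; grip it from above, fingers either side in y. Origin: centre of the underside; z up. The same either way round. Starts flat on the bench, left or right of the scanner.
- spare: A bystander: a GREY carrier of the same shape and sizes as the blue one, lying on the bench at the other side of the scanner. Leave it. Origin: centre of its underside.
- scanner: White flatbed scanner fixed to the bench at a varying place and yaw: x -155 to +90 mm, 172 mm along y. Origin: on the bench below the middle of the flap's lip; z up; +x: push-in direction, away from the robot. Guide ribs, 5 mm above the raised bed, have inner faces at y = +63 and -63 mm: 13 mm to spare each side of a carrier. Fully home, a carrier is square, its origin at x -35, z 40 mm.
- bed_top (a point): On the upper face of the black bed, straight above the scanner's origin, 40 mm above the bench; axes as the scanner's. The bed is a rigid plate 126 mm wide, open from x = -153 mm to the stop at x = +25 mm; it stays level and is carried on springs.
- bed (a joint): How far the sprung bed has sunk, m: 0 = up at rest, 0.012 = bottomed. It stays up under the first 3 N (a carrier's weight does not move it), then sinks 1 mm for every 3 N: 10 N pushed on the loaded carrier gives about 3 mm.
- flap_lip (a point): Middle of the orange flap's front lip. The flap is a light rigid plate (60 g) 150 mm wide, 4 mm thick, hinged 80 mm behind the lip, 58 mm above the bench. At rest it lies level, its underside 10 mm above the bed; the last 9 mm of the lip bend up, so the mouth is about 12 mm high. Down, this point is at scanner x 0, y 0, z 54 mm.
- stop (a point): Middle of the stop's face at the bed: an upright face across the bed, 8 mm high, under the flap, 25 mm behind its lip (scanner x = +25 mm). The carrier's leading edge butts against it, tucked 25 mm under the flap.
- flap (a joint): Hinge angle of the orange flap, rad: 0 = down at rest, grows as it is lifted (0.1 rad lifts the lip by 8 mm). Free hinge, held down by its own weight only.
- stain_bottle: Bystander: amber bottle with a white cap, 56 mm diameter, 130 mm high, standing beyond the scanner. Origin: centre of its foot.
- oil_bottle: Bystander: small amber bottle with a black cap, 34 mm diameter, 75 mm high, beyond the scanner. Origin: centre of its foot.
- specimen_pot: Bystander: white pot with a red lid, 56 mm diameter, 60 mm high, beyond the scanner. Origin: centre of its foot.
- slide_box: Bystander: closed green box 90 x 170 x 34 mm, beyond the scanner on the left. Origin: centre of its underside.
- pen_cup: Bystander: empty white cup, 72 mm across, 90 mm high, at the right of the bench. Origin: centre of its foot.
Things that resemble listed ones, but are neither listed nor needed, are in the scene too. There is more than one size of the carrier; the job needs the middle-sized.

How it is judged:
By the outcome, as a careful person would: the job done as asked, in the order asked, and still so for the second after the job is handed in, while the arm keeps its last pose, push and grip.
It also fails if it takes over 45 s, if anything falls off the work surface, if the arm or the gripper's body presses on something with over 40 N, if the wrist force passes 120 N, or if a joint passes its speed limit or range.

ROBOT

A 6-joint arm with a two-finger parallel gripper is mounted at the origin on the work surface. World frame = base frame: x ahead of the robot, y to its left, z up, the work surface at z = 0. Lengths are in mm, angles in rad, forces in N, time in s.
With the tool pointing down it reaches from about 250 to 725 mm from the base axis. Payload 9.7 kg.
Tool frame: the origin (TCP) lies at the very end of the fingers, on their centre line; the grasp point (between the pads) lies 19 mm behind it; z points along the fingers, y is the direction in which the jaws open and shut (so a half turn about z gives the same grasp; the last joint's range is limited). The gripper opens to 85 mm and grips with 20 to 120 N. Pads are 22 mm wide; open, the fingers measure 114 mm over their backs; the gripper's body (76 mm by 85 mm) begins 54 mm behind the grasp point. The pads swing forward as they close: fully open they stand 13 mm farther back than shut.
Start: joints at [-1.344, 0.087, 0.176, 1.66, 0, 1.571], TCP at [123.671, -535.913, 231.284] pointing down, gripper open.
Joint ranges: [-3.13, 3.13], [-0.85, 1.81], [-1.15, 1.24], [-2.2, 2.28], [-1.44, 1.52], [-3.14, 3.14]. Speed limits (rad/s): [2.22, 2.22, 2.57, 3.14, 3.14, 3.14].

INTERFACE

Orientations are given as [roll, pitch, yaw] about the fixed x, y, z axes, in that order (R = Rz(yaw) Ry(pitch) Rx(roll)).
In Python, from bench import * gives the robot as it stands.
- The arm moves only by the tool drive_tool, never from a script. Its argument "moves" is a list of rows, each an object with "claw": the closure, from -1 (fully open) to 1 (shut); "offset": the shift along the tool's x, y, z in mm, a list of three; "twist": the turn about the tool's z in degrees. A call has 1 to 10 rows; each row shifts and turns the pose as measured when the row begins, along the tool's axes as they then stand; what a row does not reach is not made up. A row lasts 1/8 s, in which the tool goes at most 62.5 mm and 10.7 degrees, less where a joint would pass 70% of its speed; a pose out of reach is approached as far as the arm can. A call is refused whole if a number of a shift passes 62.5 or a number of a turn 10.7, either way. A call with a gripper value outside its range is refused whole. The fingers move at their own pace and stop on an object; the grip force is fixed at half the most. Time passes only in rows, so rows that do not move let the fingers close. It gives the time, the measured TCP pose, the force and the opening at its end, in the units of the state.
- observe(): the state, without advancing time (a new reading comes with each control period).
- capture(name): name is "scene" or "top"; returns a dict with "image" (480x640x3 uint8, red, green, blue), "intrinsics" (3x3 intrinsics, pixels), "cam_to_world" (4x4, takes a point from camera to world coordinates). Camera axes: x right, y down, z forward; pixel columns grow to the right and rows downward; lengths in mm; the calibration is good to about 2 mm. A picture is of the moment at which its call begins. There is no depth.
- job_done(): hands the job in, once; it reports no verdict.
Trained networks look in the newest picture that a camera, given by its name, has taken for a name from the list of things; names that differ only in an ending like _2 or _b are one class to them, and where a whole thing is asked for, a point or a joint stands for the part that bears it (a point fixed in the world has none). Each returns a list of dicts, best first, with "score" (0 to 1); they miss things now and then, are a little off and sometimes report something else, mostly with a low value. They report only what shows in the picture. A call takes as long as a camera call. They do not tell look-alikes from the thing itself.
- spot_in(camera, thing): "location" ([x, y, z] in mm, in world coordinates, good to about 4 mm: the middle of the surface that is visible of it).
- outline_of(camera, thing): "region" (480x640 bool, what is visible of it).
- tip_of(camera, thing): "location" ([x, y, z] in mm, in world coordinates, good to about 4 mm: a listed point, or the origin of a listed thing).
The state is a dict: "clock": time; "qpos": joint angles; "joint_velocities": joint speeds; "tau": joint torques, N m; "position": TCP position; "eef_rot": TCP orientation; "contact_force": force on the tool from outside, world axes, zero at the start; "torque": the same for the moment, N m; "grip_width": opening from 0.0 (shut) to 1.0 (fully open).
Only numpy, scipy, OpenCV 4.12 (cv2) and the standard library are available. Lean on these libraries where they do the work, as an engineer would, in place of code of your own. Each camera call takes 0.05 s, during which the arm holds its last target. There are 200 camera calls.

## Working session

There is one attempt and no reset: what is moved stays moved. The work goes in short steps, Python scripts to look and compute and a tool call to move; the robot and the scene stay as the last step left them, time stands still between calls to the robot, and variables do not carry over. Pictures are saved under pics/ and viewed, on a budget of 10 in all, crops included, one or two more only if the job needs it, and the job is handed in when it is done.

Besides the shell and the picture viewer there is one more tool, called in YAML: its name, and indented under it one key for each argument. drive_tool: Moves the arm, as the interface text tells. Its arguments: {"type":"object","properties":{"moves":{"type":"array","items":{"type":"object","properties":{"claw":{"type":"number"},"offset":{"type":"array","items":{"type":"number"}},"twist":{"type":"number"}}}}},"required":["moves"]}

```bash
mkdir -p pics
python3 - <<'E'
from bench import *
import cv2,numpy as np
for c in("scene","top"):
    d=capture(c);cv2.imwrite(f"pics/{c}0.png",d["image"][:,:,::-1])
    print(c,d["intrinsics"].tolist(),np.round(d["cam_to_world"],3).tolist())
    for t in("carrier","spare","scanner","flap_lip","bed_top","stop"):
        print(t,[(round(r["score"],2),np.round(r["location"]).tolist()) for r in tip_of(c,t)])
s=observe();print(s)
E
```

```text
scene [[462.25855268508354, 0.0, 321.8529855964544], [0.0, 462.25855268508354, 239.03212023459182], [0.0, 0.0, 1.0]] [[0.356, 0.594, -0.721, 1284.297], [0.934, -0.211, 0.288, -267.135], [0.019, -0.776, -0.63, 721.874], [0.0, 0.0, 0.0, 1.0]]
carrier [(0.92, [301.0, 480.0, 2.0]), (0.78, [292.0, 286.0, -4.0]), (0.75, [459.0, 282.0, 4.0])]
spare [(0.83, [485.0, -277.0, -1.0]), (0.56, [459.0, 284.0, 2.0])]
scanner [(0.67, [553.0, 30.0, 2.0])]
flap_lip [(0.6, [548.0, 26.0, 54.0]), (0.53, [489.0, -276.0, -0.0])]
bed_top [(0.8, [551.0, 25.0, 38.0])]
stop [(0.59, [577.0, 29.0, 41.0])]
top [[598.9544661489896, 0.0, 319.4995380008128], [0.0, 598.9544661489896, 235.93290414857427], [0.0, 0.0, 1.0]] [[-0.028, -0.994, 0.103, 399.252], [-1.0, 0.027, -0.012, 33.598], [0.01, -0.103, -0.995, 1475.654], [0.0, 0.0, 0.0, 1.0]]
carrier [(0.97, [299.0, 480.0, -2.0]), (0.89, [286.0, 284.0, 4.0]), (0.79, [461.0, 282.0, -1.0])]
spare [(0.56, [488.0, -274.0, 3.0])]
scanner [(0.97, [557.0, 24.0, -2.0]), (0.62, [759.0, 47.0, 4.0])]
flap_lip [(0.57, [552.0, 22.0, 52.0]), (0.16, [560.0, 23.0, 2.0])]
bed_top [(0.73, [551.0, 23.0, 39.0])]
stop [(0.68, [578.0, 33.0, 38.0]), (0.65, [760.0, 51.0, 2.0])]
{'clock': 0.7, 'qpos': array([-1.34399576e+00,  8.68636860e-02,  1.75922427e-01,  1.65979651e+00,
       -4.20866040e-06,  1.57077220e+00]), 'joint_velocities': array([-0.00044338, -0.00070774,  0.00041399, -0.00123533,  0.00037328,
        0.0001574 ]), 'tau': array([-2.49237768e-03, -5.19949973e+01,  4.64795280e+01,  7.50490508e-04,
       -1.92035909e-04,  1.19957309e-05]), 'position': array([ 123.67334861, -535.91898395,  231.31566054]), 'eef_rot': array([3.14153410e+00, 4.21007346e-06, 2.26824694e-01]), 'contact_force': array([ 0.28309161,  0.1963318 , -0.79705861]), 'torque': array([ 0.00664666, -0.0348826 ,  0.02499492]), 'grip_width': 1.0037846471314387}
```

View pics/scene0.png

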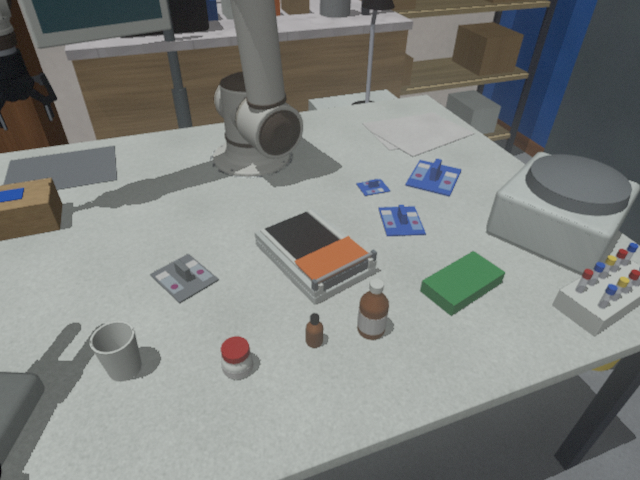

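View pics/top0.png

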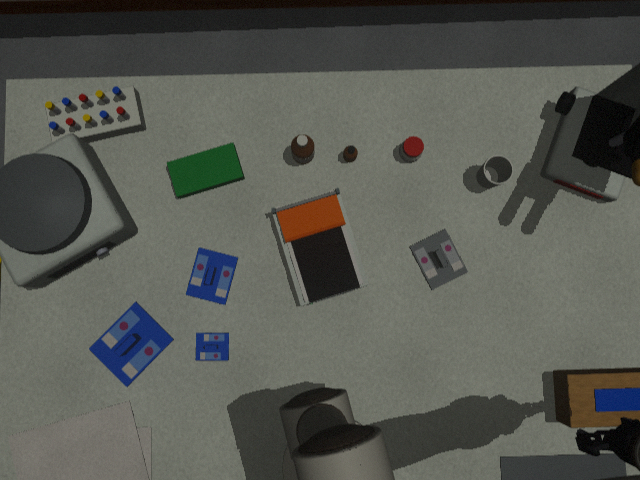

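The middle-sized blue carrier is near top px (212,275). The small one is at (212,346), the large one at (131,343) and the grey spare at (437,258). The scanner's bed is near px (325,265), with the orange flap at (310,217). Next I'll measure the yaws.

```bash
cat > h.py <<'E'
from bench import *
import cv2,numpy as np
def plane(d,uv,z):
    K,T=d["intrinsics"],d["cam_to_world"]
    uv=np.atleast_2d(np.asarray(uv,float)); r=np.c_[uv,np.ones(len(uv))]@np.linalg.inv(K).T@T[:3,:3].T
    o=T[:3,3]; return o+r*((z-o[2])/r[:,2])[:,None]
def proj(d,P):
    T=np.linalg.inv(d["cam_to_world"]);p=np.atleast_2d(P)@T[:3,:3].T+T[:3,3]
    p=p@d["intrinsics"].T;return p[:,:2]/p[:,2:]
def rect(d,mask,z):
    c=max(cv2.findContours(mask.astype(np.uint8),0,cv2.CHAIN_APPROX_NONE)[0],key=cv2.contourArea)
    (cx,cy),(w,h),a=cv2.minAreaRect(plane(d,c[:,0],z)[:,:2].astype(np.float32))
    return np.round([cx,cy,w,h,a],1)
E
python3 - <<'E'
from h import *
for c in("top","scene"):
    d=capture(c);im=d["image"]; hsv=cv2.cvtColor(im,cv2.COLOR_RGB2HSV)
    for r in outline_of(c,"carrier"): print(c,"carrier",round(r["score"],2),rect(d,r["region"],6))
    m=cv2.inRange(hsv,(5,150,80),(18,255,255));
    q=proj(d,[[548,25,54]])[0]
    roi=np.zeros_like(m);cv2.circle(roi,tuple(int(v) for v in q),75,255,-1)
    print("flap",rect(d,m&roi,57.))
    b=cv2.inRange(hsv,(0,0,0),(179,255,50)); 
    q=proj(d,[[475,8,40]])[0];n,l=cv2.connectedComponents(b&roi);k=l[int(q[1]),int(q[0])];print("bed",k,rect(d,l==k,40.) if k else hsv[int(q[1]),int(q[0])])
E
```

```text
top carrier 0.94 [460.6 281.3 102.6 121.7  73.4]
top carrier 0.71 [291.7 282.5  78.3  64.4  88.4]
top carrier 0.58 [303.  477.8 131.3 158.4  44.2]
flap [589.7  36.1  76.5 149.9  15.7]
bed 7 [479.3   4.4 154.4 125.1  15.7]
scene carrier 0.82 [292.5 487.  131.4 200.9  44.4]
scene carrier 0.76 [461.5 280.  103.9 129.   74.9]
scene carrier 0.46 [727.1 -57.6  33.7  85.7  69.1]
flap [589.7  24.1  68.1 118.5  15.8]
bed 0 [10 12 64]
```

drive_tool:
  moves:
    - {"claw": -1, "offset": [0, 0, 0], "twist": 9.9}
    - {"claw": -1, "offset": [0, 0, 0], "twist": 9.9}
    - {"claw": -1, "offset": [0, 0, 0], "twist": 9.8}
    - {"claw": -1, "offset": [6, -62, 0], "twist": 0}
    - {"claw": -1, "offset": [6, -62, 0], "twist": 0}
    - {"claw": -1, "offset": [6, -62, 0], "twist": 0}
    - {"claw": -1, "offset": [6, -62, 0], "twist": 0}
    - {"claw": -1, "offset": [6, -62, 0], "twist": 0}
    - {"claw": -1, "offset": [6, -62, 0], "twist": 0}
    - {"claw": -1, "offset": [6, -62, 0], "twist": 0}

```text
clock: 2.15
position: [295.1, -133.3, 230.0]
eef_rot: [-3.139, -0.002, -0.316]
contact_force: [1.8, -0.3, 0.2]
grip_width: 1.0
```

drive_tool:
  moves:
    - {"claw": -1, "offset": [4, -62, 0], "twist": 0}
    - {"claw": -1, "offset": [4, -62, 0], "twist": 0}
    - {"claw": -1, "offset": [4, -62, 0], "twist": 0}
    - {"claw": -1, "offset": [4, -62, 0], "twist": 0}
    - {"claw": -1, "offset": [4, -62, 0], "twist": 0}
    - {"claw": -1, "offset": [4, -62, 0], "twist": 0}
    - {"claw": -1, "offset": [4, -62, 0], "twist": 0}
    - {"claw": -1, "offset": [0, 0, 0], "twist": -1}

```text
clock: 3.15
position: [370.3, 37.1, 265.9]
eef_rot: [-2.947, -0.007, -0.03]
contact_force: [-0.2, -0.8, 0.1]
grip_width: 1.0
```

```bash
cat >> h.py <<'E'
def go(x,y,z,yaw):
    s=observe();p=s["position"];a=s["eef_rot"][2]; D=np.array([x,y,z])-p
    print("t",round(s["clock"],2),"pos",p.round(1),"rpy",s["eef_rot"].round(4),"F",s["contact_force"].round(1),"w",round(s["grip_width"],3))
    print("tool dx,dy,dz",np.round([D[0]*np.cos(a)+D[1]*np.sin(a),D[0]*np.sin(a)-D[1]*np.cos(a),-D[2]],1),"twist",round(np.degrees(a)-yaw,1))
E
python3 -c "
from h import *
go(461,281,12,-16.4)"
```

```text
t 3.15 pos [370.3  37.1 265.9] rpy [-2.9474 -0.0071 -0.0297] F [-0.2 -0.8  0.1] w 1.0
tool dx,dy,dz [  83.4 -246.5  253.9] twist 14.7
```

```bash
python3 -c "
from h import *
s=observe();print(s['qpos'].round(3),s['joint_velocities'].round(3),s['tau'].round(1))"
```

```text
[-0.049 -0.33  -0.142  1.755  0.194  3.122] [-0.013 -0.008 -0.02   0.001 -0.016 -0.149] [  0.8 -24.6  46.4  -0.1   1.    0.4]
```

Near q6's upper limit the arm tilted the tool sideways by 0.19 rad, and the drive has no direct tilt command. I'll unwind q6 to its lower limit, where the same effect works the other way and should undo the tilt. After that I'll grasp with the half-turn yaw.

drive_tool:
  moves:
    - {"claw": -1, "offset": [0, 0, 0], "twist": -10.7}
    - {"claw": -1, "offset": [0, 0, 0], "twist": -10.7}
    - {"claw": -1, "offset": [0, 0, 0], "twist": -10.7}
    - {"claw": -1, "offset": [0, 0, 0], "twist": -10.7}
    - {"claw": -1, "offset": [0, 0, 0], "twist": -10.7}
    - {"claw": -1, "offset": [0, 0, 0], "twist": -10.7}
    - {"claw": -1, "offset": [0, 0, 0], "twist": -10.7}
    - {"claw": -1, "offset": [0, 0, 0], "twist": -10.7}
    - {"claw": -1, "offset": [0, 0, 0], "twist": -10.7}
    - {"claw": -1, "offset": [0, 0, 0], "twist": -10.7}

```text
clock: 4.4
position: [366.8, 30.4, 262.8]
eef_rot: [3.078, -0.174, 1.855]
contact_force: [0.1, 0.1, -1.1]
grip_width: 0.998
```

```bash
python3 -c "
from h import *
s=observe();print(s['clock'],s['qpos'].round(3),s['position'],s['eef_rot'])"
```

```text
4.4 [-0.06  -0.339 -0.154  1.755  0.185  1.232] [366.81541815  30.35420816 262.79294163] [ 3.07815488 -0.17392953  1.85482467]
```

drive_tool:
  moves:
    - {"claw": -1, "offset": [0, 0, 0], "twist": -10.7}
    - {"claw": -1, "offset": [0, 0, 0], "twist": -10.7}
    - {"claw": -1, "offset": [0, 0, 0], "twist": -10.7}
    - {"claw": -1, "offset": [0, 0, 0], "twist": -10.7}
    - {"claw": -1, "offset": [0, 0, 0], "twist": -10.7}
    - {"claw": -1, "offset": [0, 0, 0], "twist": -10.7}
    - {"claw": -1, "offset": [0, 0, 0], "twist": -10.7}
    - {"claw": -1, "offset": [0, 0, 0], "twist": -10.7}
    - {"claw": -1, "offset": [0, 0, 0], "twist": -10.7}
    - {"claw": -1, "offset": [0, 0, 0], "twist": -10.7}

```text
clock: 5.65
position: [363.0, 23.1, 259.6]
eef_rot: [3.002, 0.106, -2.567]
contact_force: [-0.2, -0.3, -0.6]
grip_width: 0.997
```

drive_tool:
  moves:
    - {"claw": -1, "offset": [0, 0, 0], "twist": -10.7}
    - {"claw": -1, "offset": [0, 0, 0], "twist": -10.7}
    - {"claw": -1, "offset": [0, 0, 0], "twist": -10.7}
    - {"claw": -1, "offset": [0, 0, 0], "twist": -10.7}
    - {"claw": -1, "offset": [0, 0, 0], "twist": -10.7}
    - {"claw": -1, "offset": [0, 0, 0], "twist": -10.7}
    - {"claw": -1, "offset": [0, 0, 0], "twist": -10.7}
    - {"claw": -1, "offset": [0, 0, 0], "twist": -10.7}
    - {"claw": -1, "offset": [0, 0, 0], "twist": -10.7}
    - {"claw": -1, "offset": [0, 0, 0], "twist": -10.7}

```text
clock: 6.9
position: [359.0, 15.9, 256.4]
eef_rot: [-3.005, 0.095, -0.678]
contact_force: [-0.2, 0.3, -0.3]
grip_width: 0.997
```

```bash
python3 -c "
from h import *
s=observe();print(s['clock'],s['qpos'].round(3),s['position'],s['eef_rot'])"
```

```text
6.9 [-0.087 -0.357 -0.177  1.753  0.166 -2.545] [358.98120026  15.91802248 256.37282166] [-3.00488176  0.09515175 -0.67752887]
```

drive_tool:
  moves:
    - {"claw": -1, "offset": [0, 0, 0], "twist": -10.7}
    - {"claw": -1, "offset": [0, 0, 0], "twist": -10.7}
    - {"claw": -1, "offset": [0, 0, 0], "twist": -10.7}
    - {"claw": -1, "offset": [0, 0, 0], "twist": -6}
    - {"claw": -1, "offset": [0, 0, 0], "twist": -6}

```text
clock: 7.52
position: [356.9, 52.8, 254.5]
eef_rot: [-3.012, -0.025, 0.044]
contact_force: [0.1, 0.0, 0.3]
grip_width: 1.002
```

```bash
python3 -c "
from h import *
s=observe();print(s['clock'],s['qpos'].round(3),s['position'],s['eef_rot'])"
```

```text
7.525 [ 0.045 -0.378 -0.193  1.731  0.129 -3.141] [356.92223882  52.76491443 254.54566026] [-3.01239217 -0.02475364  0.04427053]
```

drive_tool:
  moves:
    - {"claw": -1, "offset": [0, 30, 0], "twist": -2}
    - {"claw": -1, "offset": [0, 30, 0], "twist": -2}

```text
clock: 7.78
position: [356.5, 46.6, 246.8]
eef_rot: [-3.056, -0.033, 0.062]
contact_force: [0.3, -0.4, -0.1]
grip_width: 1.003
```

```bash
python3 -c "
from h import *
s=observe();print(s['clock'],s['qpos'].round(3),s['position'],s['eef_rot'])"
```

```text
7.775 [ 0.062 -0.391 -0.215  1.714  0.085 -3.141] [356.49161577  46.55721055 246.77377946] [-3.05645049 -0.03302654  0.06170984]
```

drive_tool:
  moves:
    - {"claw": -1, "offset": [0, 30, -4], "twist": 0}
    - {"claw": -1, "offset": [0, 30, -4], "twist": 0}
    - {"claw": -1, "offset": [0, 30, -4], "twist": 0}

```text
clock: 8.15
position: [358.5, 11.1, 252.3]
eef_rot: [-3.102, -0.032, -0.002]
contact_force: [0.6, -0.5, 0.5]
grip_width: 1.001
```

```bash
python3 -c "
from h import *
s=observe();print(s['clock'],s['qpos'].round(3),s['position'],s['eef_rot'])"
```

```text
8.15 [-1.000e-03 -3.860e-01 -1.990e-01  1.726e+00  4.000e-02 -3.141e+00] [358.52608062  11.12942495 252.30571496] [-3.10173515e+00 -3.18956622e-02 -1.55555796e-03]
```

drive_tool:
  moves:
    - {"claw": -1, "offset": [0, 30, -2], "twist": 0}
    - {"claw": -1, "offset": [0, 30, -2], "twist": 0}
    - {"claw": -1, "offset": [0, 16, -2], "twist": 0}

```text
clock: 8.52
position: [358.9, -19.0, 256.7]
eef_rot: [-3.14, -0.032, -0.055]
contact_force: [-0.4, 0.5, 0.7]
grip_width: 1.001
```

```bash
python3 -c "
from h import *
s=observe();print(s['clock'],s['qpos'].round(3),s['position'],s['eef_rot'])
go(440,200,230,163.4)"
```

```text
8.525 [-5.400e-02 -3.810e-01 -1.860e-01  1.734e+00  2.000e-03 -3.141e+00] [358.87691656 -18.98896487 256.67861795] [-3.13953947 -0.03184373 -0.05541767]
t 8.53 pos [358.9 -19.  256.7] rpy [-3.1395 -0.0318 -0.0554] F [-0.4  0.5  0.7] w 1.001
tool dx,dy,dz [  68.9 -223.1   26.7] twist -166.6
```

drive_tool:
  moves:
    - {"claw": -1, "offset": [0, 0, 0], "twist": 10.6}
    - {"claw": -1, "offset": [0, 0, 0], "twist": 10.6}
    - {"claw": -1, "offset": [0, 0, 0], "twist": 10.6}
    - {"claw": -1, "offset": [0, 0, 0], "twist": 10.6}
    - {"claw": -1, "offset": [0, 0, 0], "twist": 10.6}
    - {"claw": -1, "offset": [0, 0, 0], "twist": 10.6}
    - {"claw": -1, "offset": [0, 0, 0], "twist": 10.6}
    - {"claw": -1, "offset": [0, 0, 0], "twist": 10.6}
    - {"claw": -1, "offset": [0, 0, 0], "twist": 10.6}
    - {"claw": -1, "offset": [0, 0, 0], "twist": 10.6}

```text
clock: 9.78
position: [358.9, -20.9, 257.6]
eef_rot: [-3.111, 0.01, -1.934]
contact_force: [-0.3, -0.4, 0.2]
grip_width: 0.996
```

drive_tool:
  moves:
    - {"claw": -1, "offset": [0, 0, 0], "twist": 10.6}
    - {"claw": -1, "offset": [0, 0, 0], "twist": 10.6}
    - {"claw": -1, "offset": [0, 0, 0], "twist": 10.6}
    - {"claw": -1, "offset": [0, 0, 0], "twist": 10.6}
    - {"claw": -1, "offset": [0, 0, 0], "twist": 10.6}
    - {"claw": -1, "offset": [0, 0, 0], "twist": 10.6}
    - {"claw": -1, "offset": [0, 0, 0], "twist": 10.6}
    - {"claw": -1, "offset": [0, 0, 0], "twist": 10.6}
    - {"claw": -1, "offset": [0, 0, 0], "twist": 8}

```text
clock: 10.9
position: [358.8, -22.0, 258.3]
eef_rot: [3.131, 0.03, 2.703]
contact_force: [-0.1, 0.3, -0.7]
grip_width: 1.004
```

```bash
python3 -c "
from h import *
s=observe();print(s['clock'],s['qpos'].round(3))
go(461,281,90,163.4)"
```

```text
10.9 [-6.000e-02 -3.800e-01 -1.820e-01  1.737e+00 -1.000e-03  3.780e-01]
t 10.9 pos [358.8 -22.  258.3] rpy [3.1312 0.0299 2.7034] F [-0.1  0.3 -0.7] w 1.004
tool dx,dy,dz [ 36.1 317.8 168.3] twist -8.5
```

drive_tool:
  moves:
    - {"claw": -1, "offset": [0, 0, 0], "twist": -8.5}
    - {"claw": -1, "offset": [-2, 55, 0], "twist": 0}
    - {"claw": -1, "offset": [-2, 55, 0], "twist": 0}
    - {"claw": -1, "offset": [-2, 55, 10], "twist": 0}
    - {"claw": -1, "offset": [-2, 55, 25], "twist": 0}
    - {"claw": -1, "offset": [-2, 50, 30], "twist": 0}
    - {"claw": -1, "offset": [-2, 50, 30], "twist": 0}
    - {"claw": -1, "offset": [0, 0, 30], "twist": 0}

```text
clock: 11.9
position: [472.0, 289.1, 134.7]
eef_rot: [3.134, 0.038, 2.847]
contact_force: [1.0, 0.1, 0.3]
grip_width: 1.004
```

```bash
python3 -c "
from h import *
go(461,281,60,163.4)
d=capture('scene');print(proj(d,[[461,281,40]]));im=d['image'][130:310,320:560,::-1];cv2.imwrite('pics/s1.png',cv2.resize(im,None,fx=3,fy=3))"
```

```text
t 11.9 pos [472.  289.1 134.7] rpy [3.1338 0.0382 2.8475] F [1.  0.1 0.3] w 1.004
tool dx,dy,dz [  8.1 -11.   74.7] twist -0.3
[[402.31265379 209.51166956]]
```

View pics/s1.png

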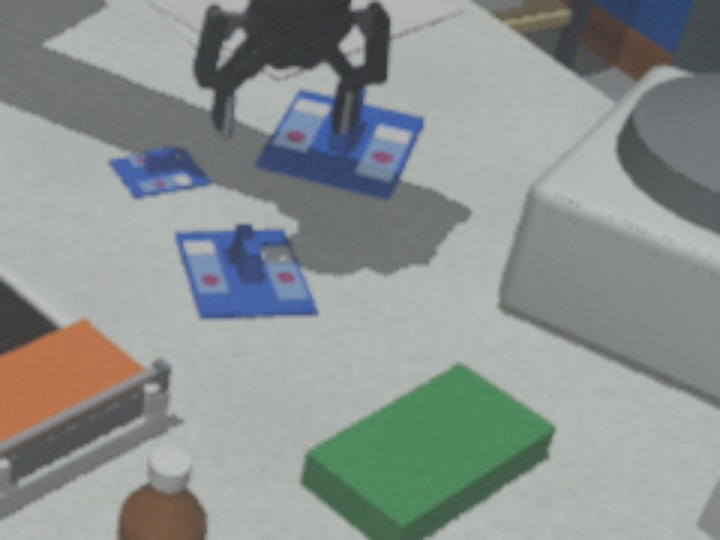

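The picture shows the gripper above and behind the middle carrier. Its fin top is at crop px (246,232), and I predicted (247,238), so the position agrees. I'll descend.

drive_tool:
  moves:
    - {"claw": -1, "offset": [6, -6, 35], "twist": 0}
    - {"claw": -1, "offset": [5, -5, 35], "twist": 0}
    - {"claw": -1, "offset": [0, 0, 0], "twist": 0}

```text
clock: 12.32
position: [458.7, 278.4, 59.1]
eef_rot: [3.14, 0.034, 2.846]
contact_force: [0.4, 1.0, 0.7]
grip_width: 1.0
```

```bash
python3 -c "
from h import *
go(461,281,11,163.4)"
```

```text
t 12.32 pos [458.7 278.4  59.1] rpy [3.1396 0.034  2.8464] F [0.4 1.  0.7] w 1.0
tool dx,dy,dz [-1.4  3.2 48.1] twist -0.3
```

drive_tool:
  moves:
    - {"claw": -1, "offset": [0, 3, 24], "twist": 0}
    - {"claw": -1, "offset": [0, 0, 20], "twist": 0}
    - {"claw": -1, "offset": [0, 0, 4], "twist": 0}

```text
clock: 12.7
position: [464.3, 281.8, 15.8]
eef_rot: [3.135, 0.039, 2.845]
contact_force: [0.2, 0.1, 0.0]
grip_width: 0.998
```

```bash
python3 -c "
from h import *
go(461,281,11,163.4)"
```

```text
t 12.7 pos [464.3 281.8  15.8] rpy [3.1347 0.0387 2.845 ] F [0.2 0.1 0. ] w 0.998
tool dx,dy,dz [ 2.9 -1.8  4.8] twist -0.4
```

drive_tool:
  moves:
    - {"claw": -1, "offset": [2, -2, 4], "twist": 0}
    - {"claw": 1, "offset": [0, 0, 0], "twist": 0}
    - {"claw": 1, "offset": [0, 0, 0], "twist": 0}
    - {"claw": 1, "offset": [0, 0, 0], "twist": 0}
    - {"claw": 1, "offset": [0, 0, 0], "twist": 0}
    - {"claw": 1, "offset": [0, 0, 0], "twist": 0}

```text
clock: 13.45
position: [463.4, 281.1, 15.0]
eef_rot: [3.132, 0.042, 2.845]
contact_force: [-0.5, -0.2, -0.2]
grip_width: 0.151
```

```bash
python3 -c "
from h import *
go(461,281,11,163.4)"
```

```text
t 13.45 pos [463.4 281.1  15. ] rpy [3.1317 0.0416 2.8447] F [-0.5 -0.2 -0.2] w 0.151
tool dx,dy,dz [ 2.3 -0.8  4. ] twist -0.4
```

drive_tool:
  moves:
    - {"claw": 1, "offset": [0, 0, -15], "twist": 0}
    - {"claw": 1, "offset": [0, 0, -45], "twist": 0}
    - {"claw": 1, "offset": [0, 0, -45], "twist": 0}
    - {"claw": 1, "offset": [0, 0, 0], "twist": 0}

```text
clock: 13.95
position: [458.0, 281.1, 124.7]
eef_rot: [3.132, 0.041, 2.845]
contact_force: [-0.5, 0.3, -1.8]
grip_width: 0.151
```

```bash
python3 -c "
from h import *
go(470,2,110,195.7)"
```

```text
t 13.95 pos [458.  281.1 124.7] rpy [3.1323 0.0406 2.8447] F [-0.5  0.3 -1.8] w 0.151
tool dx,dy,dz [ -93.1 -263.4   14.7] twist -32.7
```

drive_tool:
  moves:
    - {"claw": 1, "offset": [-19, -54, 0], "twist": 0}
    - {"claw": 1, "offset": [-19, -54, 0], "twist": 0}
    - {"claw": 1, "offset": [-19, -54, 0], "twist": 0}
    - {"claw": 1, "offset": [-19, -54, 0], "twist": 0}
    - {"claw": 1, "offset": [-19, -54, 0], "twist": 0}
    - {"claw": 1, "offset": [0, 0, 0], "twist": -8.2}
    - {"claw": 1, "offset": [0, 0, 0], "twist": -8.2}
    - {"claw": 1, "offset": [0, 0, 0], "twist": -8.2}
    - {"claw": 1, "offset": [0, 0, 0], "twist": -8.2}

```text
clock: 15.08
position: [467.4, -14.3, 122.9]
eef_rot: [-3.128, 0.034, -2.849]
contact_force: [0.9, 0.3, -2.7]
grip_width: 0.151
```

```bash
python3 -c "
from h import *
go(470,2,90,195.7)
d=capture('top');im=d['image'];m=cv2.inRange(cv2.cvtColor(im,cv2.COLOR_RGB2HSV),(105,120,40),(130,255,255))
z=observe()['position'][2]
q=proj(d,[observe()['position']])[0].astype(int);roi=np.zeros_like(m);cv2.circle(roi,tuple(int(v) for v in q),50,255,-1)
print(rect(d,m&roi,z-15+6))
cv2.imwrite('pics/t2.png',cv2.resize(im[170:320,240:400,::-1],None,fx=4,fy=4))"
```

```text
t 15.07 pos [467.4 -14.3 122.9] rpy [-3.1283  0.0343 -2.8494] F [ 0.9  0.3 -2.7] w 0.151
tool dx,dy,dz [-7.2 14.8 32.9] twist -359.0Traceback (most recent call last):
  File "<string>", line 7, in <module>
    print(rect(d,m&roi,z-15+6))
          ~~~~^^^^^^^^^^^^^^^^
  File "h.py", line 11, in rect
    c=max(cv2.findContours(mask.astype(np.uint8),0,cv2.CHAIN_APPROX_NONE)[0],key=cv2.contourArea)
ValueError: max() iterable argument is empty
```

drive_tool:
  moves:
    - {"claw": 1, "offset": [-9, 15, 10], "twist": 1.1}
    - {"claw": 1, "offset": [0, 0, 20], "twist": 0}
    - {"claw": 1, "offset": [0, 0, 10], "twist": 0}
    - {"claw": 1, "offset": [0, 0, 0], "twist": 0}

```text
clock: 15.62
position: [472.3, 3.1, 81.2]
eef_rot: [-3.13, 0.033, -2.87]
contact_force: [-0.5, 0.7, -1.2]
grip_width: 0.153
```

```bash
python3 -c "
from h import *
go(471.5,2.6,56,195.7)
for c in('top','scene'):
    d=capture(c)
    print(c,[(round(r['score'],2),np.round(r['location']).tolist()) for r in tip_of(c,'carrier')])
    im=d['image'];cv2.imwrite(f'pics/{c}3.png',cv2.resize(im[170:320,240:400,::-1],None,fx=4,fy=4) if c=='scene' else im[:,:,::-1])"
```

```text
t 15.62 pos [472.3   3.1  81.2] rpy [-3.1296  0.0328 -2.8699] F [-0.5  0.7 -1.2] w 0.153
tool dx,dy,dz [ 0.9 -0.2 25.2] twist -360.1
top [(0.85, [302.0, 480.0, -4.0]), (0.76, [286.0, 283.0, 1.0])]
scene [(0.77, [467.0, 3.0, 69.0]), (0.71, [301.0, 480.0, 2.0]), (0.61, [293.0, 285.0, 0.0])]
```

View pics/scene3.png

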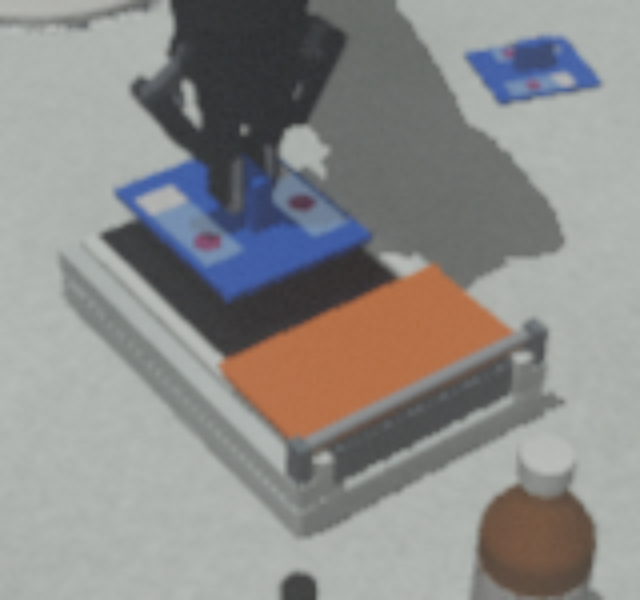

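View pics/top3.png

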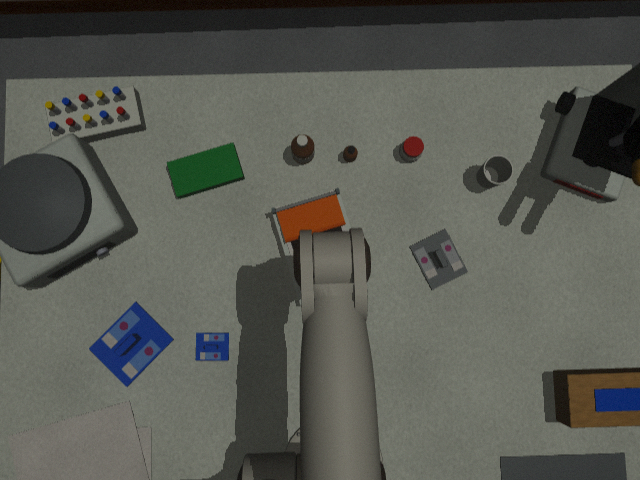

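Scene crop: the carrier is held level and centred over the black bed. Its leading edge runs (228,298) to (370,238), clear of the flap lip at (222,365) to (435,265). The top view is blocked by the arm. I'll lower it.

drive_tool:
  moves:
    - {"claw": 1, "offset": [0, 0, 12], "twist": 0}
    - {"claw": 1, "offset": [0, 0, 8], "twist": 0}
    - {"claw": 1, "offset": [0, 0, 3], "twist": 0}

```text
clock: 16.2
position: [474.5, 2.8, 58.7]
eef_rot: [-3.129, 0.036, -2.87]
contact_force: [0.2, 0.4, -0.5]
grip_width: 0.155
```

```bash
python3 -c "
from h import *
go(471.5,2.6,55,195.7)"
```

```text
t 16.2 pos [474.5   2.8  58.7] rpy [-3.1286  0.0363 -2.8697] F [ 0.2  0.4 -0.5] w 0.155
tool dx,dy,dz [2.9 0.6 3.7] twist -360.1
```

drive_tool:
  moves:
    - {"claw": 1, "offset": [2, 0, 2], "twist": 0}
    - {"claw": 1, "offset": [0, 0, 1], "twist": 0}

```text
clock: 16.45
position: [472.3, 2.1, 55.3]
eef_rot: [-3.129, 0.036, -2.87]
contact_force: [-2.9, -1.1, 2.3]
grip_width: 0.152
```

drive_tool:
  moves:
    - {"claw": 1, "offset": [0, 0, 1], "twist": 0}

```text
clock: 16.58
position: [472.4, 2.1, 54.8]
eef_rot: [-3.129, 0.036, -2.87]
contact_force: [-2.2, -1.8, 4.3]
grip_width: 0.149
```

drive_tool:
  moves:
    - {"claw": 1, "offset": [0, 0, 1], "twist": 0}

```text
clock: 16.7
position: [472.6, 2.1, 54.3]
eef_rot: [-3.128, 0.037, -2.87]
contact_force: [-3.6, -1.9, 4.9]
grip_width: 0.153
```

drive_tool:
  moves:
    - {"claw": 1, "offset": [-8, 0, -0.3], "twist": 0}
    - {"claw": 1, "offset": [-8, 0, 0], "twist": 0}
    - {"claw": 1, "offset": [-8, 0, 0], "twist": 0}

```text
clock: 17.08
position: [497.1, 8.8, 55.7]
eef_rot: [-3.128, 0.038, -2.87]
contact_force: [-0.3, 0.4, -1.6]
grip_width: 0.153
```

```bash
python3 -c "
from h import *
go(517.6,15.5,54.5,195.7)
d=capture('scene')
im=d['image'];cv2.imwrite(f'pics/s4.png',cv2.resize(im[190:310,240:400,::-1],None,fx=5,fy=5))"
```

```text
t 17.07 pos [497.1   8.8  55.7] rpy [-3.1281  0.0377 -2.8699] F [-0.3  0.4 -1.6] w 0.153
tool dx,dy,dz [-21.6   0.9   1.2] twist -360.1
```

View pics/s4.png

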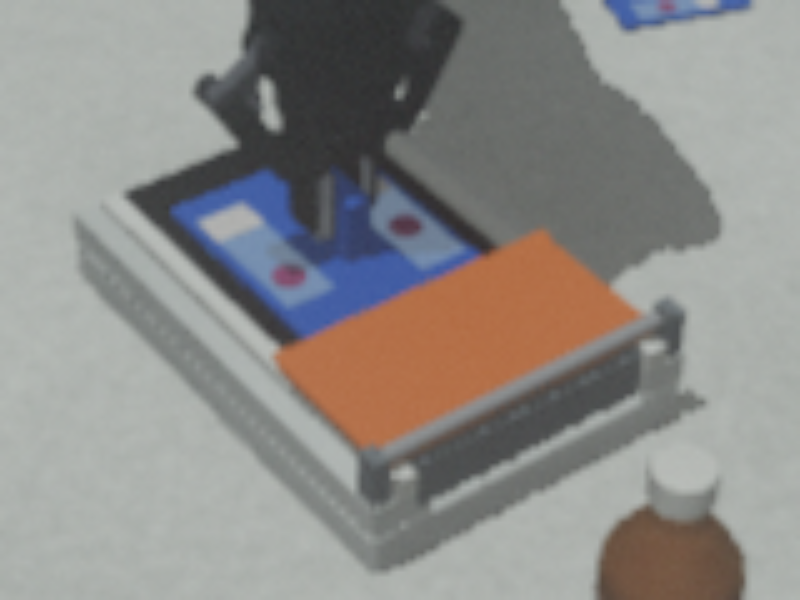

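The carrier lies square between the ribs with its front edge at the lip, which runs (277,352) to (540,232), and the flap is down. I'll keep sliding.

drive_tool:
  moves:
    - {"claw": 1, "offset": [-7, 0, 0.8], "twist": 0}
    - {"claw": 1, "offset": [-7, 0, 0.4], "twist": 0}

```text
clock: 17.38
position: [512.1, 13.0, 55.0]
eef_rot: [-3.128, 0.038, -2.87]
contact_force: [-2.8, -1.3, 2.3]
grip_width: 0.149
```

drive_tool:
  moves:
    - {"claw": 1, "offset": [-5, 0, 0.3], "twist": 0}

```text
clock: 17.5
position: [517.3, 14.4, 55.0]
eef_rot: [-3.128, 0.038, -2.87]
contact_force: [-2.9, -1.3, 2.8]
grip_width: 0.147
```

drive_tool:
  moves:
    - {"claw": 1, "offset": [-4, 0, 0.2], "twist": 0}

```text
clock: 17.62
position: [521.5, 15.5, 55.0]
eef_rot: [-3.128, 0.038, -2.87]
contact_force: [-1.8, -1.4, 2.9]
grip_width: 0.15
```

drive_tool:
  moves:
    - {"claw": 1, "offset": [-2, 0, 0], "twist": 0}

```text
clock: 17.75
position: [522.2, 15.9, 54.8]
eef_rot: [-3.128, 0.035, -2.87]
contact_force: [-16.6, -4.3, 10.7]
grip_width: 0.153
```

drive_tool:
  moves:
    - {"claw": 1, "offset": [-2, 0, 0], "twist": 0}

```text
clock: 17.88
position: [522.3, 15.9, 54.9]
eef_rot: [-3.128, 0.03, -2.871]
contact_force: [-16.8, -5.8, 12.7]
grip_width: 0.153
```

drive_tool:
  moves:
    - {"claw": 1, "offset": [-2, 0, 0], "twist": 0}

```text
clock: 18.0
position: [522.3, 15.9, 55.0]
eef_rot: [-3.128, 0.026, -2.871]
contact_force: [-15.3, -4.0, 11.6]
grip_width: 0.149
```

drive_tool:
  moves:
    - {"claw": 1, "offset": [0, 0, 0], "twist": 0}

```text
clock: 18.12
position: [522.2, 15.9, 55.3]
eef_rot: [-3.128, 0.026, -2.872]
contact_force: [1.0, -0.0, 3.3]
grip_width: 0.153
```

```bash
python3 -c "
from h import *
go(522.3,15.9,54.5,195.7);print(observe()['torque'])
for t in('flap_lip','carrier','bed_top'):
  pass
d=capture('scene')
for t in('flap_lip','carrier'): print(t,[(round(r['score'],2),np.round(r['location']).tolist()) for r in tip_of('scene',t)])
im=d['image'];cv2.imwrite(f'pics/s5.png',cv2.resize(im[190:310,240:400,::-1],None,fx=5,fy=5,interpolation=2))"
```

```text
t 18.12 pos [522.2  15.9  55.3] rpy [-3.1283  0.0263 -2.8716] F [ 1.  -0.   3.3] w 0.153
tool dx,dy,dz [-0.1  0.   0.8] twist -360.2
[ 0.37717334 -0.29253431 -0.04380564]
flap_lip [(0.75, [553.0, 26.0, 55.0])]
carrier [(0.82, [517.0, 17.0, 43.0]), (0.6, [292.0, 285.0, -2.0]), (0.59, [301.0, 478.0, 1.0])]
```

View pics/s5.png

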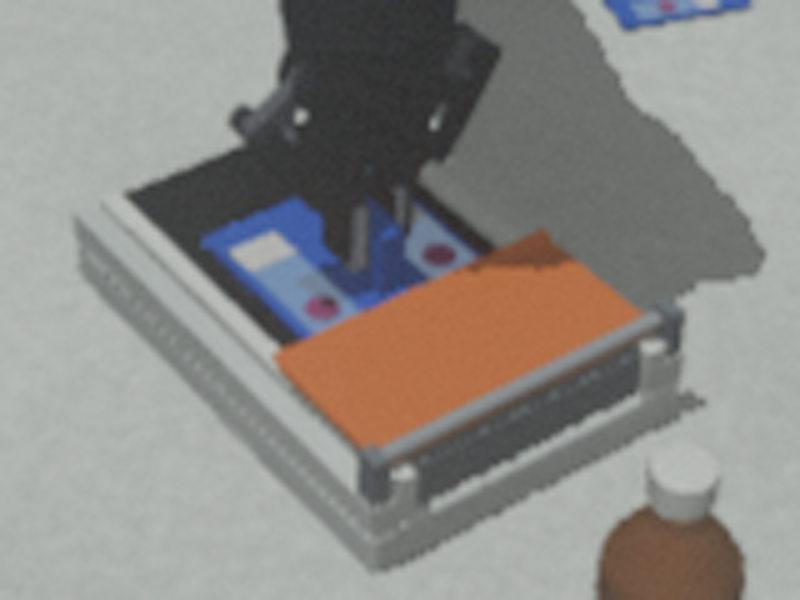

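Home: the carrier is tucked under the flap, whose lip is at the same pixels as before. The arm stalled against about 17 N, the yaw torque is small, and the network puts the carrier at (517,17) against the expected (517.6,15.5). Now I'll press.

drive_tool:
  moves:
    - {"claw": 1, "offset": [-0.3, 0, 1.5], "twist": 0}

```text
clock: 18.4
position: [522.2, 15.9, 54.2]
eef_rot: [-3.128, 0.026, -2.872]
contact_force: [-9.1, -2.7, 10.9]
grip_width: 0.149
```

drive_tool:
  moves:
    - {"claw": 1, "offset": [-0.3, 0, 1.5], "twist": 0}

```text
clock: 18.52
position: [522.2, 15.8, 53.5]
eef_rot: [-3.128, 0.026, -2.872]
contact_force: [-9.3, -2.9, 13.2]
grip_width: 0.151
```

drive_tool:
  moves:
    - {"claw": 1, "offset": [-0.3, 0, 1.5], "twist": 0}

```text
clock: 18.65
position: [522.2, 15.8, 52.9]
eef_rot: [-3.128, 0.025, -2.872]
contact_force: [-11.0, -2.8, 14.0]
grip_width: 0.153
```

drive_tool:
  moves:
    - {"claw": 1, "offset": [0.2, 0, 0.3], "twist": 0}

```text
clock: 18.77
position: [522.3, 15.8, 53.3]
eef_rot: [-3.128, 0.026, -2.872]
contact_force: [-1.8, -1.2, 6.0]
grip_width: 0.151
```

drive_tool:
  moves:
    - {"claw": 1, "offset": [0.1, 0, 0.6], "twist": 0}

```text
clock: 18.9
position: [522.3, 15.8, 53.3]
eef_rot: [-3.128, 0.027, -2.872]
contact_force: [-5.4, -1.8, 8.2]
grip_width: 0.151
```

```bash
python3 -c "
from h import *
go(522.3,15.9,52,195.7);print(observe()['torque'])"
```

```text
t 18.9 pos [522.3  15.8  53.3] rpy [-3.1282  0.0271 -2.8723] F [-5.4 -1.8  8.2] w 0.151
tool dx,dy,dz [-0.   0.1  1.3] twist -360.3
[0.13485671 0.82600657 0.00627729]
```

drive_tool:
  moves:
    - {"claw": 1, "offset": [0.1, 0, 1.2], "twist": 0}

```text
clock: 19.02
position: [522.2, 15.8, 53.0]
eef_rot: [-3.128, 0.027, -2.872]
contact_force: [-8.4, -1.5, 12.4]
grip_width: 0.149
```

drive_tool:
  moves:
    - {"claw": 1, "offset": [0.1, 0, 0.8], "twist": 0}

```text
clock: 19.15
position: [522.2, 15.8, 53.0]
eef_rot: [-3.128, 0.028, -2.872]
contact_force: [-6.0, -1.6, 9.5]
grip_width: 0.15
```

drive_tool:
  moves:
    - {"claw": 1, "offset": [0.1, 0, 0.8], "twist": 0}

```text
clock: 19.27
position: [522.2, 15.8, 53.0]
eef_rot: [-3.128, 0.029, -2.872]
contact_force: [-6.5, -2.0, 9.2]
grip_width: 0.151
```

The press is steady at about 9.3 N. However, the tool pitched about 0.012 rad between grasp and now, so the carrier could be slightly nose-down. I'll ease off, release it so it lies flat, regrip, reseat it and press again.

drive_tool:
  moves:
    - {"claw": 1, "offset": [0.3, 0, -1.2], "twist": 0}
    - {"claw": 1, "offset": [0.2, 0, -1], "twist": 0}

```text
clock: 19.52
position: [522.3, 15.9, 55.7]
eef_rot: [-3.129, 0.031, -2.872]
contact_force: [-0.7, 0.6, 1.5]
grip_width: 0.151
```

drive_tool:
  moves:
    - {"claw": 0.4, "offset": [0, 0, 0], "twist": 0}
    - {"claw": 0.4, "offset": [0, 0, 0], "twist": 0}
    - {"claw": 0.4, "offset": [0, 0, 0], "twist": 0}

```text
clock: 19.9
position: [522.3, 16.0, 54.9]
eef_rot: [-3.128, 0.03, -2.872]
contact_force: [0.6, 0.7, -0.2]
grip_width: 0.301
```

drive_tool:
  moves:
    - {"claw": 1, "offset": [0, 0, 0], "twist": 0}
    - {"claw": 1, "offset": [0, 0, 0], "twist": 0}
    - {"claw": 1, "offset": [0, 0, 0], "twist": 0}
    - {"claw": 1, "offset": [0, 0, 0], "twist": 0}

```text
clock: 20.4
position: [522.3, 16.0, 55.1]
eef_rot: [-3.129, 0.03, -2.872]
contact_force: [-0.5, -0.2, 2.4]
grip_width: 0.15
```

drive_tool:
  moves:
    - {"claw": 1, "offset": [-1, 0, 0], "twist": 0}

```text
clock: 20.52
position: [522.6, 16.0, 55.0]
eef_rot: [-3.128, 0.029, -2.872]
contact_force: [-7.1, -4.1, 4.3]
grip_width: 0.155
```

drive_tool:
  moves:
    - {"claw": 1, "offset": [0, 0, 1.2], "twist": 0}
    - {"claw": 1, "offset": [0, 0, 1.2], "twist": 0}
    - {"claw": 1, "offset": [0.05, 0, 1], "twist": 0}

```text
clock: 20.9
position: [522.6, 15.9, 53.3]
eef_rot: [-3.128, 0.029, -2.872]
contact_force: [-5.0, -1.0, 9.1]
grip_width: 0.151
```

drive_tool:
  moves:
    - {"claw": 1, "offset": [0.1, 0, 1], "twist": 0}

```text
clock: 21.02
position: [522.6, 15.8, 53.2]
eef_rot: [-3.128, 0.03, -2.872]
contact_force: [-4.1, -1.4, 9.5]
grip_width: 0.149
```

drive_tool:
  moves:
    - {"claw": 1, "offset": [0.1, 0, 1.4], "twist": 0}
    - {"claw": 1, "offset": [0.1, 0, 1.2], "twist": 0}

```text
clock: 21.28
position: [522.6, 15.8, 52.7]
eef_rot: [-3.128, 0.031, -2.872]
contact_force: [-5.4, -1.6, 11.2]
grip_width: 0.152
```

drive_tool:
  moves:
    - {"claw": 1, "offset": [0.1, 0, 1.0], "twist": 0}

```text
clock: 21.4
position: [522.6, 15.9, 52.6]
eef_rot: [-3.129, 0.032, -2.872]
contact_force: [-4.1, -1.3, 10.2]
grip_width: 0.151
```

drive_tool:
  moves:
    - {"claw": 1, "offset": [0.1, 0, 1.0], "twist": 0}

```text
clock: 21.52
position: [522.6, 15.9, 52.6]
eef_rot: [-3.129, 0.033, -2.872]
contact_force: [-4.5, -1.0, 9.5]
grip_width: 0.155
```

```bash
python3 -c "
from h import *
d=capture('scene')
go(522.3,15.9,52,195.7);print(observe()['torque'])
for t in('flap_lip','carrier'): print(t,[(round(r['score'],2),np.round(r['location']).tolist()) for r in tip_of('scene',t)][:1])
im=d['image'];cv2.imwrite(f'pics/s6.png',cv2.resize(im[190:310,240:400,::-1],None,fx=5,fy=5,interpolation=2))"
```

```text
t 21.57 pos [522.6  15.8  52.6] rpy [-3.1286  0.0326 -2.8717] F [-4.6 -1.7 10.6] w 0.152
tool dx,dy,dz [0.3 0.1 0.6] twist -360.2
[0.2138647  1.1559283  0.14649127]
flap_lip [(0.93, [550.0, 24.0, 55.0])]
carrier [(0.82, [293.0, 285.0, -1.0])]
```

View pics/s6.png

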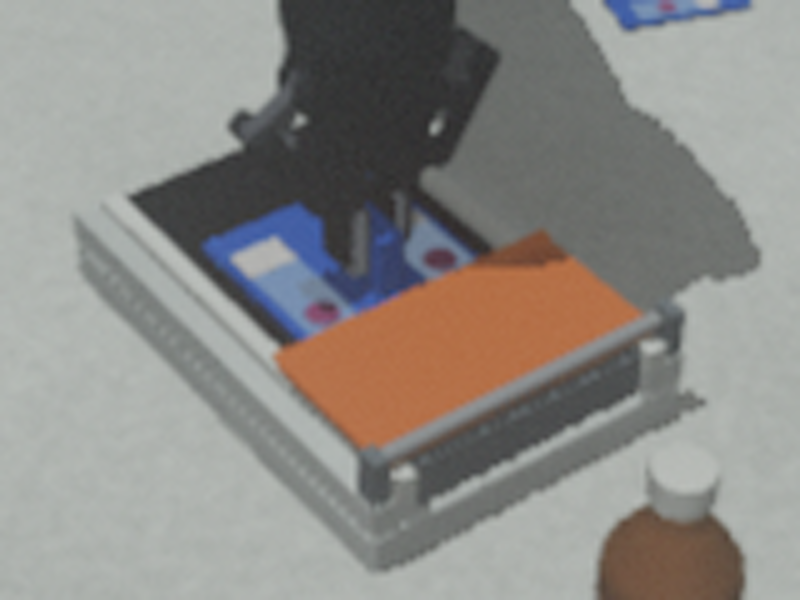

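The carrier is home, the flap lip is unchanged at (277,352) to (540,232), and the bed has sunk about 2.4 mm under a steady 10 N or so. I'll hand in.

```bash
python3 -c "
from bench import *
print(job_done());s=observe();print(s['position'],s['contact_force'])"
```

```text
the job is handed in; nothing more can be done
None
the job is handed in; nothing more can be done
```

I gripped the middle-sized blue carrier, laid it on the bed and slid it under the flap until it stalled at the stop. I handed the job in at about 21.6 s, still gripping it and pressing it down.

**Last checks:**
- **Press:** the downward push was steady at about 10 N (readings 9.5 to 11). The bed sank about 2.4 mm, judged from the tool height, because the bed joint can't be read directly.
- **Home position:** at the stop the push met about 17 N and the carrier moved no further. The network put it at (517, 17), and the expected home position was (517.6, 15.5). In the last picture the network no longer found the carrier, which is half hidden.
- **Flap:** it stayed down, with its lip at the same pixels as before.
- **Sideways force:** about 4–5 N toward the stop remained at hand-in. Yaw torque was small.

**What went wrong on the way:**
- **Tool tilt:** early on, the last joint ran into its range limit and tilted the tool by 0.19 rad. I undid that at the opposite limit, where that joint read -3.141 against a listed range of -3.14. A tilt of about 0.03 rad stayed to the end.
- **Flatness:** the carrier may have pitched slightly nose-down during the first press. I eased off, let it lie flat on the bed, gripped it again, pushed it back against the stop and pressed again. Neither its flatness nor its squareness was measured directly.

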